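# Hang three wire reels nested on the bench hook

## Task

Hang the three wire reels on the hook of the reel stand, the largest first, then the middle one, then the smallest, recessed side to the back. Slide each one gently back until it is fully home, its recess nested over the boss or collar of what is behind it with no gap left; the stop collar on the hook is held only by friction and must stay where it has been set. Leave everything else on the bench alone.

Things in the scene. Friction and masses are not known exactly. Their poses are not given: they have to be found in the camera images.
- bar_root (a point): Root of the hook: on the bar's axis at the front face of the post, 150 mm above the table. The hook is a steel bar 12 mm thick, level along -x (towards the robot, yaw within 0.3 rad) for 145 mm, then turned up to a rounded tip. Hung reels rest with their axis 6 mm below the bar's axis. Above the bar's axis the post rises 12 mm, the stop collar 24, its thumb screw 36 mm.
- hook_tip (a point): Centre of the hook's rounded, upturned tip (12 mm thick), 153 mm in front of and 6 mm above the bar's root; its top is 12 mm above the bar's axis, its nose at x = -159 mm from the root. Axes as the root's. A bore passes over the tip when the reel's axis is 3 mm above the bar's axis, with 3 mm to spare above and below.
- stand: Fixed stand: origin on the table below the root, same axes; base 12 mm high, x -130 to +50, 120 wide. On the bar a grey stop collar: disc 60 mm across, with a tapered boss 46 across, 6 long on its front, centred 6 mm below the bar. Its disc's front is anywhere from x = -18 to -48 mm: not measured, find it by touch. Held by friction, it slips at about 11 N; pushes of 2 to 8 N are safe.
- reel_large_mid (a point): The largest reel's middle: on its axis, half-way along its rim. x = its axis, pointing to its back; z up. Silvery wire between grey flanges; rim 68 mm across (67 between the flats gripped), 24 mm wide, about 300 g; round bore 24 mm across right through. Back (+x) face: round recess 50 mm across, 7 deep. Front (-x) face: tapered collar 40 mm across, 6 long. Goes first: home, it is 12 mm from the stop collar's disc front.
- reel_medium_mid (a point): The middle reel's middle: on its axis, half-way along its rim. x = its axis, pointing to its back; z up. Silvery wire between grey flanges; rim 60 mm across (59 between the flats gripped), 24 mm wide, about 230 g; round bore 24 mm across right through. Back (+x) face: round recess 44 mm across, 7 deep. Front (-x) face: tapered collar 33 mm across, 6 long. Goes second: home, it is 24 mm from the largest's middle.
- reel_small_mid (a point): The smallest reel's middle: on its axis, half-way along its rim. x = its axis, pointing to its back; z up. Silvery wire between grey flanges; rim 52 mm across (51 between the flats gripped), 24 mm wide, about 160 g; round bore 24 mm across right through. Back (+x) face: round recess 37 mm across, 7 deep. Front (-x) face: flat. Goes last: home, it is 24 mm from the middle reel's middle.
- reel_large: The largest reel. Origin at its middle. At the start it lies on its rim on a low V rest, axis level along the rest's x, back away from the robot, yaw within 0.35 rad; grip it across its diameter from above, fingers on the +y and -y sides.
- reel_medium: The middle reel. Origin at its middle. At the start it lies on its rim on a low V rest, axis level along the rest's x, back away from the robot, yaw within 0.35 rad; grip it across its diameter from above, fingers on the +y and -y sides.
- reel_small: The smallest reel. Origin at its middle. At the start it lies on its rim on a low V rest, axis level along the rest's x, back away from the robot, yaw within 0.35 rad; grip it across its diameter from above, fingers on the +y and -y sides.
- rest0: A fixed low black V rest for a reel, 50 by 42 mm, 24 mm high; origin under its centre on the table; the reel on it lies along its x. The three rests are alike and any reel may lie on any of them.
- rest1: Another rest, the same.
- rest2: Another rest, the same.
- flux_tin: Bystander: flat round tin, 48 mm across, 20 mm high; origin under its centre.
- paste_jar: Bystander: white jar, 56 mm across, 45 mm high; origin under its centre.
- driver: Bystander: screwdriver 170 mm long, up to 30 mm high, lying along its x; origin under its middle.
- board: Bystander: green circuit board 100 by 80 mm, about 16 mm high; origin under its centre.
- tape: Bystander: amber tape roll lying flat, 80 mm across, 18 mm high; origin under its centre.
- drip_bottle: Bystander: small white bottle, 34 mm across, 100 mm high; origin under its centre.
- pen: Bystander: white pen 150 mm long lying on the table; origin under its middle.
Not all that is in view belongs to the job. What is shaped like the reel_small but pink is not meant. Leave any brown look-alike of the reel_large alone.

How it is judged:
By the outcome, as a careful person would: the job done as asked, in the order asked, and still so for the second after the job is handed in, with the robot touching nothing.
It also fails if it takes over 72 s, if anything falls off the work surface, if the arm or the gripper's body presses on something with over 40 N, if the wrist force passes 120 N, or if a joint passes its speed limit or range.

## Robot

A 6-joint arm with a two-finger parallel gripper is mounted at the origin on the work surface. World frame = base frame: x ahead of the robot, y to its left, z up, the work surface at z = 0. Lengths are in m, angles in rad, forces in N, time in s.
With the tool pointing down it reaches from about 0.275 to 0.875 m from the base axis. Payload 12.5 kg.
Tool frame: the origin (TCP) lies on the centre line of the jaws, within the pads' length; the fingertips stand r.finger_overhang ahead of it and the grasp point (between the pads) lies 3 mm ahead of it (r.finger_overhang is the distance from the TCP to the fingertips, in m); z points along the fingers, y is the direction in which the jaws open and shut (so a half turn about z gives the same grasp; the last joint's range is limited). The gripper opens to 85 mm and grips with 20 to 120 N. Pads are 22 mm wide; open, the fingers measure 114 mm over their backs; the gripper's body (76 mm by 85 mm) begins 54 mm behind the grasp point. The pads swing forward as they close: fully open they stand 13 mm farther back than shut.
Start: joints at [1.203, 0.351, 1.652, -0, 1.139, -0.085], TCP at [0.153, 0.528, 0.253] pointing down, gripper open.
Joint ranges: [-2.75, 2.75], [-0.79, 2.1], [0.01, 2.65], [-1.57, 4.71], [0.07, 3.14], [-2.87, 2.87]. Speed limits (rad/s): [2.22, 2.22, 2.79, 3.14, 3.14, 3.14].

## Interface

Orientations are given as a unit quaternion [x, y, z, w].
In Python, from cell import r, optics gives the robot as it stands. The module is installed in compiled form; this text tells all that it offers. Calls block until the motion is done:
- r.move_to(position, orientation): joint-space move of the TCP to a pose.
- r.move_linear(position, rot=None, vel=0.15): straight line of the TCP; rot=None keeps the orientation; vel is the mean speed in m/s.
- r.set_joints(angles): joint-space move.
- r.set_gripper(opening, squeeze=None): opening from 0.0 (shut) to 1.0 (fully open); squeeze is the grip in N (None keeps the last); returns when the fingers have stopped.
- r.sleep(seconds).
- r.inverse_kinematics(position, orientation): joint angles nearest the present ones, or None.
- optics.get_image(name): name is "scene" or "top" or "wrist"; returns a dict with "pixels" (480x640x3 uint8, red, green, blue), "depth" (480x640 float32, m along the optical axis (not along the pixel's ray), 0 where there is no reading), "fx", "fy", "cx", "cy" (pixels), "D" ([k1, k2, p1, p2, k3] as OpenCV has them; the pictures are not rectified), "camera_from_world" (4x4, takes a point from world to camera coordinates); the wrist camera has in their place "mount" (4x4, takes a point from camera to tool coordinates, whose origin is the TCP and whose axes are the flange's). Camera axes: x right, y down, z forward; pixel columns grow to the right and rows downward; lengths in m; the calibration is good to about 2 mm. A picture is of the moment at which its call begins: read the wrist's pose just before it.
A pose or a line that the arm cannot do raises r.PlanningError and nothing moves.
- r.hand_in(): hands the job in, once; it reports no verdict.
Readings, each from a call of its own:
- r.current_t(): time.
- r.current_q(): joint angles.
- r.current_qvel(): joint speeds.
- r.current_effort(): joint torques, N m.
- r.current_tool_pos(): TCP position.
- r.current_ee_rot(): TCP orientation.
- r.current_contact_force(): force on the tool from outside, world axes, zero at the start.
- r.current_torque(): the same for the moment, N m.
- r.current_opening(): opening from 0.0 (shut) to 1.0 (fully open).
Only numpy, scipy, OpenCV 4.12 (cv2) and the standard library are available. Lean on these libraries where they do the work, as an engineer would, in place of code of your own. Each camera call takes 0.05 s, during which the arm holds its last target.

## Working session

There is one attempt and no reset: what is moved stays moved. The work goes in short steps, each a Python script; the robot and the scene stay as the last script left them, time stands still between calls to the robot, and variables do not carry over. Pictures are saved under pics/ and viewed, and the job is handed in when it is done.

```bash
mkdir -p pics; ls; python3 - <<'E'
from cell import r, optics
import cv2,numpy as np
for n in ("scene","top","wrist"):
    im=optics.get_image(n)
    cv2.imwrite(f"pics/{n}0.png",im["pixels"][:,:,::-1])
    np.savez(f"{n}0.npz",**im)
    print(n,im["fx"],im["fy"],im["cx"],im["cy"],im["D"]); print(np.round(im.get("camera_from_world",im.get("mount")),4))
print(r.current_t(),r.finger_overhang,r.current_ee_rot(),r.current_tool_pos(),r.current_contact_force(),r.current_opening())
E
```

```text
pics
scene 556.8943355629293 556.8943355629293 325.555073515216 236.2153263809513 [-0.10691679  0.          0.          0.          0.        ]
[[-0.7879  0.6157 -0.0106  0.5226]
 [ 0.5014  0.6314 -0.5915 -0.1121]
 [-0.3575 -0.4714 -0.8062  1.289 ]
 [ 0.      0.      0.      1.    ]]
top 603.1975272353612 603.1975272353612 321.65230686690063 246.93156361676898 [-0.02024423  0.          0.          0.          0.        ]
[[ 0.017  -0.9998  0.0124 -0.1509]
 [-0.9853 -0.0188 -0.1697  0.5684]
 [ 0.1699 -0.0093 -0.9854  1.2001]
 [ 0.      0.      0.      1.    ]]
wrist 379.8679794421512 379.8679794421512 323.1803558770356 245.86634957689407 [-0.01479531  0.          0.          0.          0.        ]
[[-5.000e-04 -9.527e-01 -3.038e-01  7.770e-02]
 [ 1.000e+00 -8.000e-04  9.000e-04 -9.000e-04]
 [-1.200e-03 -3.038e-01  9.527e-01 -1.212e-01]
 [ 0.000e+00  0.000e+00  0.000e+00  1.000e+00]]
0.15 0.022 [ 1.40922409e-01  9.90020548e-01 -4.25106367e-04 -9.08187723e-05] [0.15336829 0.52795182 0.25289605] [-0.30110775  0.20878774  0.45409199] 1.00241611381494
```

View pics/top0.png

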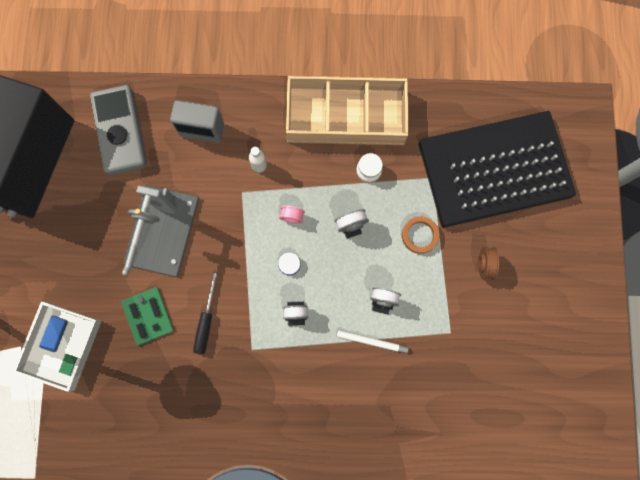

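View pics/scene0.png

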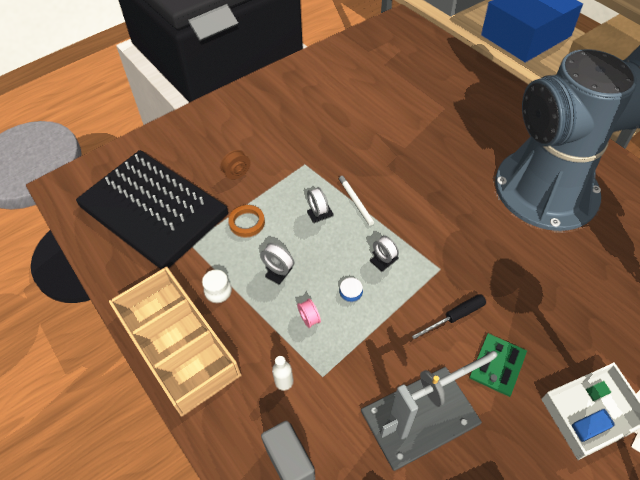

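View pics/wrist0.png

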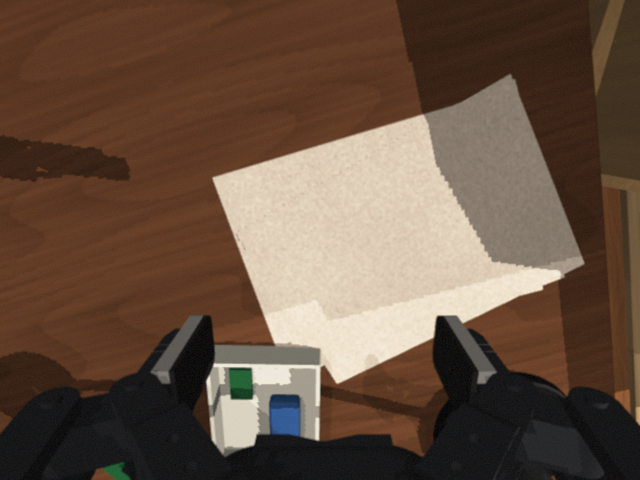

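The top view shows reels near (352,220), (385,297) and (295,312), the pink decoy at (291,214), and the stand at (165,225). Its bar runs from about (158,195) to (128,272). Next I'll use depth to measure these.

```bash
cat > h.py <<'E'
import numpy as np, cv2
from scipy.spatial.transform import Rotation as R
def KD(im): return np.array([[im["fx"],0,im["cx"]],[0,im["fy"],im["cy"]],[0,0,1]],float),np.array(im["D"],float)
def cloud(im,wTc=None):
    K,D=KD(im); h,w=im["depth"].shape
    u,v=np.meshgrid(np.arange(w,dtype=float),np.arange(h,dtype=float))
    n=cv2.undistortPoints(np.stack([u,v],-1).reshape(-1,1,2),K,D).reshape(h,w,2)
    z=im["depth"].astype(float); P=np.dstack([n[...,0]*z,n[...,1]*z,z])
    if wTc is None: wTc=np.linalg.inv(im["camera_from_world"])
    P=P@wTc[:3,:3].T+wTc[:3,3]; P[z<=0]=np.nan
    return P
def rays(im,uv,wTc=None):
    K,D=KD(im)
    n=cv2.undistortPoints(np.array(uv,float).reshape(-1,1,2),K,D).reshape(-1,2)
    if wTc is None: wTc=np.linalg.inv(im["camera_from_world"])
    d=np.c_[n,np.ones(len(n))]@wTc[:3,:3].T
    return wTc[:3,3],d
def onplane(im,uv,z,wTc=None):
    o,d=rays(im,uv,wTc); s=(z-o[2])/d[:,2]; return o+s[:,None]*d
def proj(im,P,cTw=None):
    K,D=KD(im); T=im["camera_from_world"] if cTw is None else cTw
    return cv2.projectPoints(np.array(P,float).reshape(-1,1,3),cv2.Rodrigues(T[:3,:3])[0],T[:3,3],K,D)[0].reshape(-1,2)
E
python3 - <<'E'
import numpy as np,cv2
from h import *
for n in ("top","scene"):
    im=dict(np.load(n+"0.npz")); P=cloud(im)
    z=P[...,2]; print(n,np.isfinite(z).mean())
    # table noise
    if n=="top":
        s=P[250:290,330:360]; print("mat",np.nanmean(s[...,2]),np.nanstd(s[...,2]))
    hsv=cv2.cvtColor(im["pixels"],cv2.COLOR_RGB2HSV)
    m=((z>0.028)&(z<0.2)&(P[...,0]>0.2)&(P[...,0]<0.85)&(P[...,1]>-0.45)&(P[...,1]<0.4)).astype(np.uint8)
    c,l,st,ce=cv2.connectedComponentsWithStats(m)
    for i in range(1,c):
        if st[i,4]>40:
            q=P[l==i]; h=hsv[l==i]; print(i,st[i],ce[i].round(),"mn",q.min(0).round(3),"mx",q.max(0).round(3),"med",np.median(q,0).round(3),"hsv",np.median(h,0))
im=dict(np.load("top0.npz"))["pixels"]
cv2.imwrite("pics/top_stand.png",cv2.resize(im[170:290,100:220,::-1],None,fx=5,fy=5,interpolation=cv2.INTER_CUBIC))
cv2.imwrite("pics/top_reels.png",cv2.resize(im[190:340,265:425,::-1],None,fx=4,fy=4,interpolation=cv2.INTER_CUBIC))
im=dict(np.load("scene0.npz"))["pixels"]
cv2.imwrite("pics/scene_stand.png",cv2.resize(im[330:470,360:520,::-1],None,fx=4,fy=4,interpolation=cv2.INTER_CUBIC))
E
```

```text
top 0.9959342447916667
mat 0.0019722682407433026 0.0026314270326061877
1 [ 170  108   53   33 1344] [197. 122.] mn [0.805 0.081 0.028] mx [0.85  0.18  0.103] med [0.822 0.123 0.093] hsv [ 30.  10. 136.]
2 [  94  117   51   57 2188] [119. 143.] mn [0.727 0.244 0.028] mx [0.85  0.359 0.05 ] med [0.791 0.3   0.036] hsv [ 30.   10.  124.5]
3 [ 286  117  122   25 1129] [347. 134.] mn [ 0.81  -0.319  0.028] mx [ 0.85  -0.06   0.067] med [ 0.814 -0.19   0.053] hsv [ 16. 100. 149.]
4 [ 420  130   49   96 2655] [448. 174.] mn [ 0.627 -0.45   0.028] mx [ 0.84  -0.351  0.055] med [ 0.743 -0.413  0.031] hsv [120.  11.  48.]
5 [249 148  17  21 269] [257. 158.] mn [ 0.742 -0.016  0.028] mx [0.771 0.017 0.105] med [ 0.753 -0.002  0.068] hsv [ 26.  19. 180.]
6 [358 153  24  24 444] [370. 165.] mn [ 0.726 -0.264  0.029] mx [ 0.778 -0.216  0.052] med [ 0.751 -0.241  0.046] hsv [ 30.   3. 246.]
7 [ 123  186   52   89 1206] [146. 217.] mn [0.494 0.172 0.028] mx [0.686 0.233 0.191] med [0.618 0.2   0.156] hsv [ 35.   8. 125.]
8 [279 205  25  17 274] [291. 212.] mn [ 0.629 -0.1    0.028] mx [ 0.66  -0.049
[... 1415 characters left out ...]
0.755 -0.237  0.045] hsv [ 28.   5. 252.]
14 [297 299  24  27 324] [309. 311.] mn [ 0.631 -0.102  0.028] mx [ 0.661 -0.047  0.054] med [ 0.648 -0.068  0.045] hsv [169.  82. 252.]
25 [ 381  351  116   86 2217] [425. 395.] mn [0.495 0.171 0.028] mx [0.69  0.232 0.188] med [0.637 0.205 0.153] hsv [ 45.   7. 147.]
26 [272 356  20  29 443] [281. 371.] mn [ 0.745 -0.014  0.028] mx [0.778 0.017 0.103] med [0.765 0.007 0.067] hsv [ 26.  13. 234.]
27 [546 363  80  74 507] [579. 391.] mn [0.271 0.32  0.028] mx [0.44 0.4  0.04] med [0.378 0.355 0.034] hsv [ 27.  14. 234.]
28 [ 265  420   50   60 1404] [291. 450.] mn [0.808 0.081 0.035] mx [0.85  0.18  0.101] med [0.833 0.13  0.095] hsv [ 30.   9. 151.]
```

View pics/top_stand.png

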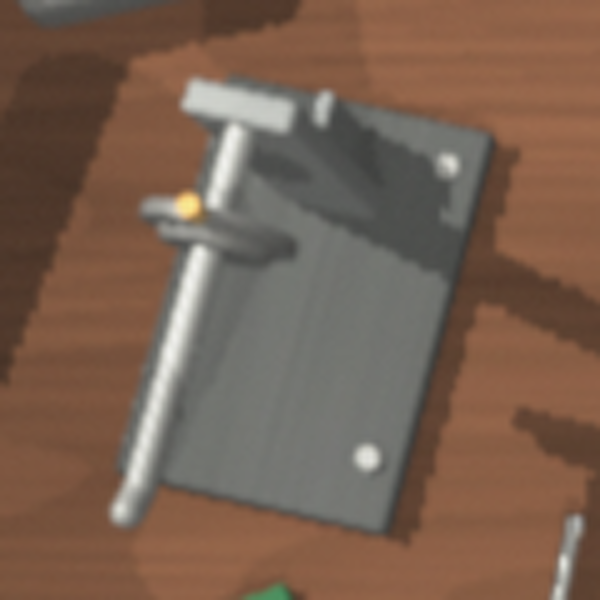

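View pics/top_reels.png

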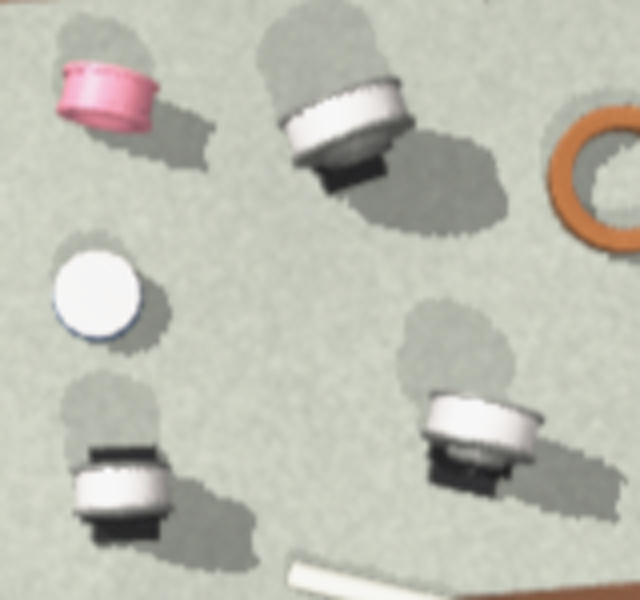

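View pics/scene_stand.png

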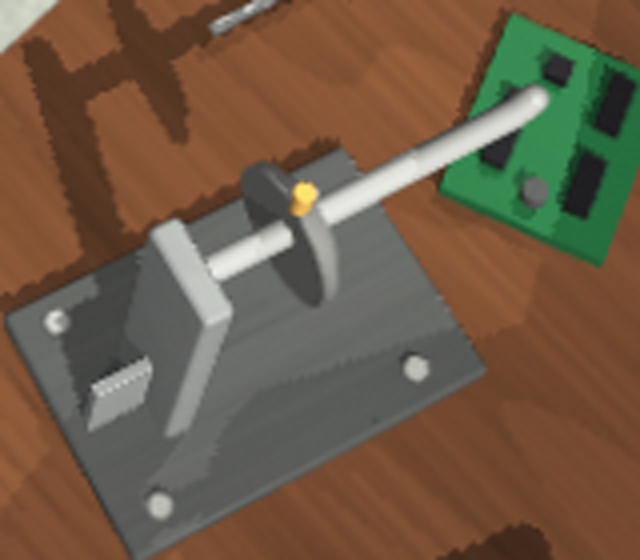

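The stand crop shows the hook tip at crop (125,515), the collar at (215,235) with its yellow screw at (188,205), and the post top at (240,105). Next I'll fit the bar and reel geometry from the two fixed cameras.

```bash
cat > fit0.py <<'E'
import numpy as np,cv2
from h import *
for n in ("top","scene"):
    im=dict(np.load(n+"0.npz")); P=cloud(im); hsv=cv2.cvtColor(im["pixels"],cv2.COLOR_RGB2HSV)
    def box(x0,x1,y0,y1,z0,z1): 
        return (P[...,0]>x0)&(P[...,0]<x1)&(P[...,1]>y0)&(P[...,1]<y1)&(P[...,2]>z0)&(P[...,2]<z1)
    m=box(.48,.70,.15,.25,.135,.2)
    q=P[m]; 
    lo=q[(q[:,0]<.585)]
    c=np.median(lo,0); 
    # robust line y=a+bx
    b,a=np.polyfit(lo[:,0],lo[:,1],1)
    for _ in range(3):
        rs=lo[:,1]-a-b*lo[:,0]; k=abs(rs)<.008; b,a=np.polyfit(lo[k,0],lo[k,1],1)
    print(n,"bar yaw",np.arctan(b),"y at .5/.6/.65",a+b*.5,a+b*.6,a+b*.65,"z top",np.percentile(lo[k,2],[50,90,97]),"xmin",q[:,0].min())
    post=q[(q[:,2]>.135)&(q[:,0]>.61)]; d=np.array([np.cos(np.arctan(b)),np.sin(np.arctan(b))])
    s=q[:,:2]@d; t=q[:,:2]@np.array([-d[1],d[0]])
    t0=np.median(t[s<s.min()+.08])
    print(" s range",s.min(),s.max()," post top pts s:",np.percentile(s[(abs(q[:,2]-.162)<.005)&(abs(t-t0)>.008)&(s>s.min()+.13)],[2,10,50,90,98]) )
    off=(abs(t-t0)>.009)
    hs,e=np.histogram(s[off]-s.min(),bins=np.arange(0,.2,.004)); print(hs)
    for nm,bx in dict(L=(.58,.68,-.25,-.15,.04,.11),M=(.43,.51,-.32,-.22,.04,.1),S=(.41,.47,-.13,-.05,.035,.09)).items():
        q=P[box(*bx)]; 
        print(nm,len(q),"ctr bbox",(q.min(0)+q.max(0))/2,"ztop",np.percentile(q[:,2],[90,97,99.5]))
E
python3 fit0.py
```

```text
top bar yaw -0.19568615429813832 y at .5/.6/.65 0.22486446752957728 0.20504218512177172 0.19513104391786892 z top [0.15646948 0.16021827 0.16260133] xmin 0.4935197894894685
 s range 0.4396799377590108 0.6104193306619429  post top pts s: [0.59569374 0.5967082  0.60212688 0.60777053 0.60971037]
[ 0  0  0  0  0  0  0  0  0  0  0  0  0  0  0  0  0  0  0  0  0  0  0  0
  0  0  0 34 52 48 16  0  0  0  0  0  0  0  8 51 34 36 13  0  0  0  0  0
  0]
L 502 ctr bbox [ 0.62784781 -0.20074247  0.06558766] ztop [0.08408972 0.08617662 0.08892786]
M 417 ctr bbox [ 0.46999643 -0.27180978  0.06078671] ztop [0.07605445 0.07765006 0.07987932]
S 305 ctr bbox [ 0.43658028 -0.08837308  0.05394985] ztop [0.06808132 0.06931152 0.07150071]
scene bar yaw -0.20810833289220634 y at .5/.6/.65 0.2279056905930012 0.20678912718461906 0.19623084548042796 z top [0.15519708 0.15807624 0.16061067] xmin 0.4953962618403209
 s range 0.43760023549745003 0.6096367324336706  post top pts s: [0.59530138 0.59639137 0.60206399 0.60764588 0.60836547]
[  0   0   0   0   0   0   0   0   0   0   0   0   0   0   0   0   0   0
   0   0   0   0   0   0   0   0   0  13  30 125 113   0   0   0   0   0
   0   0   0  32  56  53 102   1   0   0   0   0   0]
L 541 ctr bbox [ 0.62942103 -0.19972553  0.06363439] ztop [0.08242688 0.08415255 0.08629778]
M 336 ctr bbox [ 0.4726671  -0.27276363  0.05916013] ztop [0.07469516 0.07672183 0.07776978]
S 342 ctr bbox [ 0.4377441  -0.08848778  0.05334465] ztop [0.06650734 0.06820153 0.07030453]
```

```bash
cat >> h.py <<'E'
def quat(phi):
    c,s=np.cos(phi),np.sin(phi)
    return R.from_matrix(np.array([[c,s,0],[s,-c,0],[0,0,-1]])).as_quat()
def tool_T(r):
    T=np.eye(4); T[:3,:3]=R.from_quat(r.current_ee_rot()).as_matrix(); T[:3,3]=r.current_tool_pos(); return T
BY=-0.202
E
python3 - <<'E'
from cell import r
from h import *
d=np.array([np.cos(BY),np.sin(BY)]); 
root=np.array([.62,.205])
for nm,p,y in [("tip",(.50,.226,.25),BY),("root",(.62,.203,.15),BY),("L",(.628,-.2,.17),.3),("M",(.471,-.272,.17),-.2),("S",(.437,-.088,.17),0)]:
    for f in (0,np.pi):
        q=r.inverse_kinematics(list(p),quat(y+f).tolist()); print(nm,f,None if q is None else np.round(q,2))
E
```

```text
tip 0 [ 0.34  0.35  1.66 -0.    1.13  2.11]
tip 3.141592653589793 [ 0.34  0.35  1.66 -0.    1.13 -1.03]
root 0 [ 0.25  0.64  1.45 -0.    1.04  2.02]
root 3.141592653589793 [ 0.25  0.64  1.45 -0.    1.04 -1.12]
L 0 [-0.38  0.63  1.42 -0.    1.09  0.89]
L 3.141592653589793 [-0.38  0.63  1.42 -0.    1.09 -2.25]
M 0 [-0.61  0.44  1.75 -0.    0.95  1.16]
M 3.141592653589793 [-0.61  0.44  1.75 -0.    0.95 -1.98]
S 0 [-0.3   0.28  1.99 -0.    0.87  1.27]
S 3.141592653589793 [-0.3   0.28  1.99 -0.    0.87 -1.87]
```

```bash
cat > look.py <<'E'
import sys
from cell import r, optics
from h import *
def look(tag):
    T=tool_T(r); im=optics.get_image("wrist"); im["wTc"]=T@im["mount"]
    np.savez(tag+".npz",**im); cv2.imwrite(f"pics/{tag}.png",im["pixels"][:,:,::-1]); return im
E
python3 - <<'E'
from look import *
t=r.current_t()
r.move_to([.535,.219,.28],quat(BY)); look("w_hook"); print(r.current_t()-t)
r.move_to([.62,-.2,.19],quat(.25)); look("w_L"); print(r.current_t()-t)
r.move_to([.471,-.272,.18],quat(-.15)); look("w_M"); print(r.current_t()-t)
r.move_to([.437,-.088,.175],quat(0)); look("w_S"); print(r.current_t()-t)
E
```

```text
1.9250000000000003
3.5833
4.3332999999999995
5.1583
```

```bash
python3 - <<'E'
import cv2,numpy as np
a=[cv2.imread(f"pics/{n}.png") for n in ("w_hook","w_L","w_M","w_S")]
cv2.imwrite("pics/quad.png",cv2.resize(np.vstack([np.hstack(a[:2]),np.hstack(a[2:])]),(800,600),interpolation=cv2.INTER_AREA))
E
```

```text
(no output)
```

View pics/quad.png

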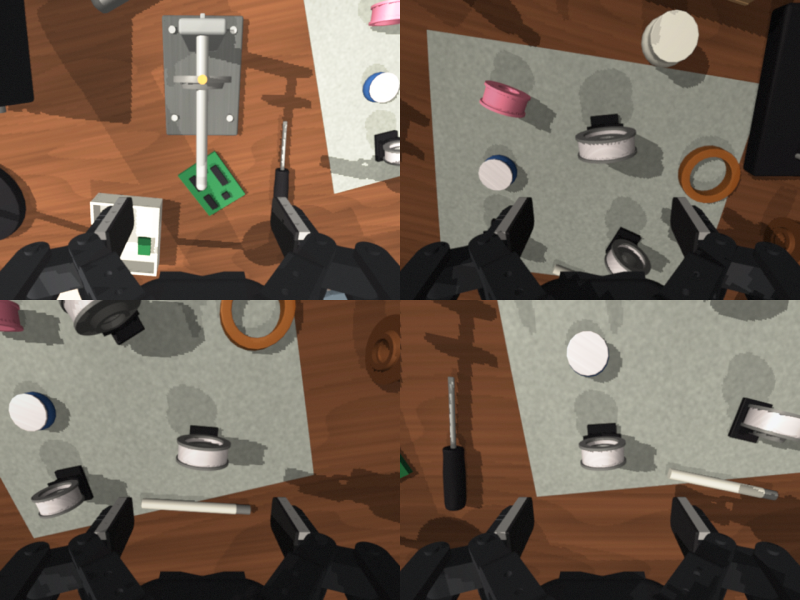

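The quad view shows the hook bar at (202,110), its tip at (202,190), the large reel at (606,145), the medium at (203,450) and the small at (602,452). All three recesses face +x. Next I'll fit cylinders and the bar.

```bash
cat > fitw.py <<'E'
from h import *
from scipy.optimize import least_squares
def reel(im,c0,Rr,wTc):
    P=cloud(im,wTc); hsv=cv2.cvtColor(im["pixels"],cv2.COLOR_RGB2HSV)
    m=(np.hypot(P[...,0]-c0[0],P[...,1]-c0[1])<.05)&(P[...,2]>.03)&(P[...,2]<.11)&(hsv[...,2]>60)
    m=cv2.morphologyEx(m.astype(np.uint8),cv2.MORPH_OPEN,np.ones((3,3)))>0
    q=P[m]
    x=np.array([c0[0],c0[1],.054,c0[2]])
    for it in range(6):
        def res(x,q=q):
            d=np.array([np.cos(x[3]),np.sin(x[3])]); t=(q[:,:2]-x[:2])@np.array([-d[1],d[0]])
            return np.hypot(t,q[:,2]-x[2])-Rr
        rr=res(x); d=np.array([np.cos(x[3]),np.sin(x[3])]); s=(q[:,:2]-x[:2])@d
        k=(abs(rr)<(.01 if it<2 else .006))&(abs(s)<.02)
        qq=q[k]
        # only optimise lateral, z, yaw (axial pinned)
        f=lambda p:res(np.array([x[0]-p[0]*d[1],x[1]+p[0]*d[0],p[1],p[2]]),qq)
        o=least_squares(f,[0,x[2],x[3]],loss="soft_l1",f_scale=.002).x
        x=np.array([x[0]-o[0]*d[1],x[1]+o[0]*d[0],o[1],o[2]])
        d=np.array([np.cos(x[3]),np.sin(x[3])]); s=(q[:,:2]-x[:2])@d; rr=res(x)
        top=(abs(rr)<.005)&(q[:,2]>x[2]+.6*Rr)
        lo,hi=np.percentile(s[top],[1,99]); 
        x[:2]+=d*(lo+hi)/2
    return x,hi-lo,top.sum(),np.abs(rr[k]).mean()
if __name__=="__main__":
    C=dict(L=(.628,-.2,.28,.034),M=(.471,-.272,-.15,.03),S=(.437,-.088,0,.026))
    for k,(a,b,y,Rr) in C.items():
        for src in ("w_"+k,"top0","scene0"):
            im=dict(np.load(src+".npz")); w=im.get("wTc"); w=np.linalg.inv(im["camera_from_world"]) if w is None else w
            x,wd,n,e=reel(im,(a,b,y),Rr,w); print(k,src,np.round(x,4),"width",round(wd,4),n,round(e,4))
    im=dict(np.load("w_hook.npz")); P=cloud(im,im["wTc"])
    m=(P[...,0]>.48)&(P[...,0]<.7)&(P[...,1]>.15)&(P[...,1]<.25)&(P[...,2]>.14)&(P[...,2]<.2)
    q=P[m]; lo=q[q[:,0]<.57]; b,a=np.polyfit(lo[:,0],lo[:,1],1)
    for _ in range(3):
        rs=lo[:,1]-a-b*lo[:,0]; k=abs(rs)<.008; b,a=np.polyfit(lo[k,0],lo[k,1],1)
    y=np.arctan(b); d=np.array([np.cos(y),np.sin(y)]); s=q[:,:2]@d; t=q[:,:2]@np.array([-d[1],d[0]]); t0=a*np.cos(y)
    print("hook yaw",y,"y at .5,.6",a+b*.5,a+b*.6,"s",np.percentile(s,[.5,99.5]),"t0",t0)
    bar=(abs(t-t0)<.002)
    for s0 in np.arange(.44,.61,.01):
        k=bar&(abs(s-s0)<.005); print(round(s0,2),np.round(np.median(q[k,2]),4) if k.any() else None,end=" ")
    off=(abs(t-t0)>.009); hs,e=np.histogram(s[off],bins=np.arange(.43,.63,.004)); print(); print(list(zip(e.round(3),hs)))
    hsv=cv2.cvtColor(im["pixels"],cv2.COLOR_RGB2HSV); yl=(hsv[...,1]>120)&(hsv[...,0]>18)&(hsv[...,0]<32)&(hsv[...,2]>150)
    yy=P[yl&m]; print("screw s",np.median(yy[:,:2]@d))
E
python3 fitw.py
```

```text
L w_L [ 0.6291 -0.2022  0.0489  0.3536] width 0.0239 3102 0.0012
L top0 [ 0.6289 -0.2016  0.0492  0.3511] width 0.0243 296 0.0019
L scene0 [ 0.6302 -0.2024  0.0483  0.3882] width 0.0257 303 0.0018
M w_M [ 0.4719 -0.2737  0.0446 -0.2262] width 0.0239 2563 0.001
M top0 [ 0.4716 -0.2724  0.0451 -0.2377] width 0.0239 272 0.0018
M scene0 [ 0.4726 -0.2745  0.0443 -0.2069] width 0.0245 200 0.0018
S w_S [ 0.4371 -0.0898  0.0399  0.064 ] width 0.024 2308 0.0012
S top0 [ 0.4367 -0.088   0.0405 -0.0154] width 0.0248 230 0.0018
S scene0 [ 0.4378 -0.0901  0.0395  0.0982] width 0.0257 218 0.0017
hook yaw -0.2074102851971569 y at .5,.6 0.22637574881437666 0.20533209209986883 s [0.44011472 0.60743954] t0 0.3244871387014351
0.44 0.1618 0.45 0.1575 0.46 0.1563 0.47 0.1564 0.48 0.1564 0.49 0.1565 0.5 0.1563 0.51 0.1564 0.52 0.1564 0.53 0.1565 0.54 0.1563 0.55 0.1675 0.56 0.1573 0.57 0.1564 0.58 0.1565 0.59 0.1566 0.6 0.1624 
[(np.float64(0.43), np.int64(0)), (np.float64(0.434), np.int64(0)), (np.float64(0.438), np.int64(0)), (np.float64(0.442), np.int64(0)), (np.float64(0.446), np.int64(0)), (np.float6
[... 818 characters left out ...]
), np.int64(235)), (np.float64(0.55), np.int64(346)), (np.float64(0.554), np.int64(413)), (np.float64(0.558), np.int64(0)), (np.float64(0.562), np.int64(0)), (np.float64(0.566), np.int64(0)), (np.float64(0.57), np.int64(0)), (np.float64(0.574), np.int64(0)), (np.float64(0.578), np.int64(0)), (np.float64(0.582), np.int64(0)), (np.float64(0.586), np.int64(0)), (np.float64(0.59), np.int64(75)), (np.float64(0.594), np.int64(504)), (np.float64(0.598), np.int64(352)), (np.float64(0.602), np.int64(340)), (np.float64(0.606), np.int64(130)), (np.float64(0.61), np.int64(0)), (np.float64(0.614), np.int64(0)), (np.float64(0.618), np.int64(0)), (np.float64(0.622), np.int64(0))]
screw s 0.5547256961717584
```

```bash
python3 - <<'E'
from h import *
C=dict(L=(.6291,-.2022,.0489,.034),M=(.4719,-.2737,.0446,.03),S=(.4371,-.0898,.0399,.026))
for k,(a,b,z,Rr) in C.items():
    im=dict(np.load(f"w_{k}.npz")); P=cloud(im,im["wTc"]); hsv=cv2.cvtColor(im["pixels"],cv2.COLOR_RGB2HSV)
    for f in (.3,.5,.7):
        m=(np.hypot(P[...,0]-a,P[...,1]-b)<.05)&(P[...,2]>z+f*Rr)&(P[...,2]<.11)
        m=cv2.morphologyEx(m.astype(np.uint8),cv2.MORPH_OPEN,np.ones((3,3)))>0
        q=P[m][:,:2].astype(np.float32); (cx,cy),(w,h),an=cv2.minAreaRect(q*1000)
        ang=an if w<h else an-90
        print(k,f,round(cx,1),round(cy,1),round(w,1),round(h,1),"yaw",round(np.deg2rad((ang+90)%180-90),3))
E
```

```text
L 0.3 626.3 -203.3 30.4 65.7 yaw 0.353
L 0.5 626.3 -203.3 30.4 60.1 yaw 0.353
L 0.7 629.0 -202.5 24.7 51.4 yaw 0.353
M 0.3 471.9 -273.5 57.4 24.7 yaw -0.23
M 0.5 471.9 -273.6 53.1 24.7 yaw -0.23
M 0.7 471.9 -273.6 45.4 24.6 yaw -0.232
S 0.3 437.0 -90.1 24.8 49.3 yaw 0.059
S 0.5 436.9 -89.6 24.8 46.6 yaw 0.059
S 0.7 436.9 -89.9 24.8 40.0 yaw 0.059
```

```bash
python3 - <<'E'
from h import *
y=-.2074; d=np.array([np.cos(y),np.sin(y)]); t0=.3245
for n in ("w_hook","top0","scene0"):
    im=dict(np.load(n+".npz")); P=cloud(im,im.get("wTc"))
    s=P[...,:2]@d; t=P[...,:2]@np.array([-d[1],d[0]])-t0
    for lo,hi in ((.009,.018),(-.018,-.009)):
        k=(t>lo)&(t<hi)&(P[...,2]>.13)&(P[...,2]<.2)&(s>.52)&(s<.58)
        print(n,lo,k.sum())
        for a in np.arange(.540,.564,.002):
            kk=k&(abs(s-a)<.001); 
            if kk.sum()>2: print("  ",round(a,3),kk.sum(),np.round(np.percentile(P[kk][:,2]*1000,[10,50,90]),1))
    k=(abs(t)<.03)&(abs(t)>.009)&(P[...,2]>.157)&(P[...,2]<.17)&(s>.58)&(s<.62); print("post s",np.percentile(s[k],[1,5,50,95,99]))
E
```

```text
w_hook 0.009 292
   0.546 21 [156.4 160.7 162.8]
   0.548 45 [158.3 161.4 163.4]
   0.55 45 [158.9 161.9 164.6]
   0.552 55 [163.4 170.3 172.6]
   0.554 47 [169.4 171.1 173.2]
   0.556 63 [169.2 171.6 173.4]
   0.558 16 [168.9 170.8 173.1]
w_hook -0.018 292
   0.546 17 [156.1 159.4 162.1]
   0.548 53 [158.1 161.3 163.6]
   0.55 43 [158.9 162.2 164.7]
   0.552 44 [162.4 169.9 172.6]
   0.554 60 [169.1 170.9 172.8]
   0.556 60 [169.1 171.1 172.9]
   0.558 15 [168.8 170.9 172.8]
post s [0.59401266 0.59438303 0.60045501 0.60691199 0.60764371]
top0 0.009 34
   0.546 11 [140.6 152.6 160.4]
   0.548 4 [160.2 161.7 163.7]
   0.55 8 [162.3 165.5 173.9]
   0.552 4 [168.2 171.1 173.3]
   0.554 4 [169.2 170.8 173.8]
   0.556 3 [170.8 172.3 173.4]
top0 -0.018 50
   0.546 13 [137.8 150.5 158.4]
   0.548 6 [151.  158.1 160.7]
   0.55 7 [157.6 160.8 164.3]
   0.552 9 [159.4 167.  170.1]
   0.554 5 [169.8 171.1 173.4]
   0.556 8 [168.1 172.1 174. ]
post s [0.59206127 0.59269093 0.59854233 0.60531541 0.60608367]
scene0 0.009 84
   0.548 9 [157.3 160.8 163.3]
   0.554 10 [168.8 172.2 173.7]
   0.556 13 [138.3 169.3 172. ]
   0.558 47 [133.5 151.9 168.7]
scene0 -0.018 65
   0.552 5 [169.5 169.7 171.4]
   0.554 4 [168.6 169.4 170.3]
   0.556 7 [167.3 172.  173.2]
   0.558 45 [136.4 153.3 169.8]
post s [0.59481202 0.59603805 0.60235653 0.60814085 0.6087506 ]
```

```bash
cat > act.py <<'E'
from look import *
HY=-.2074; HD=np.array([np.cos(HY),np.sin(HY)]); HN=np.array([-HD[1],HD[0]]); T0=.3245
def F():
    f=np.mean([r.current_contact_force() for _ in range(1)],axis=0); return np.array([f[:2]@HD,f[:2]@HN,f[2]])
def pick(x,y,z,yaw,dz=0.0,off=-.003,sq=40,up=.06):
    d=np.array([np.cos(yaw),np.sin(yaw)]); p=np.array([x,y])+off*d
    r.move_to([*p,z+.06],quat(yaw)); r.move_linear([*p,z+dz],vel=.12)
    print("pre",r.current_t(),np.round(r.current_tool_pos(),4),"f",F().round(2))
    r.set_gripper(0.0,squeeze=sq)
    print("closed",r.current_opening(),"f",F().round(2))
    r.move_linear([*p,z+dz+up],vel=.12); print("lift f",F().round(2),"op",r.current_opening(),r.current_t())
def hp(s,z,t=0): return [*(s*HD+(T0+t)*HN),z]
E
python3 - <<'E'
from act import *
pick(.6291,-.2022,.0489,.353,up=.13)
look("w_Lg"); im=optics.get_image("scene"); np.savez("s_Lg.npz",**im); cv2.imwrite("pics/s_Lg.png",im["pixels"][:,:,::-1])
E
```

```text
pre 6.8833 [ 0.6266 -0.2033  0.0495] f [-0.6  -0.18 -0.36]
closed 0.772019552056466 f [-5.2   4.06  7.53]
lift f [ 0.19  0.1  -2.74] op 0.7757516063139911 8.4333
```

View pics/w_Lg.png

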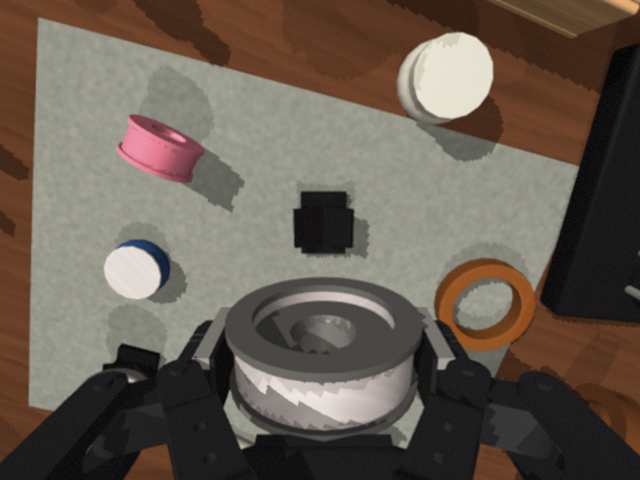

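View pics/s_Lg.png

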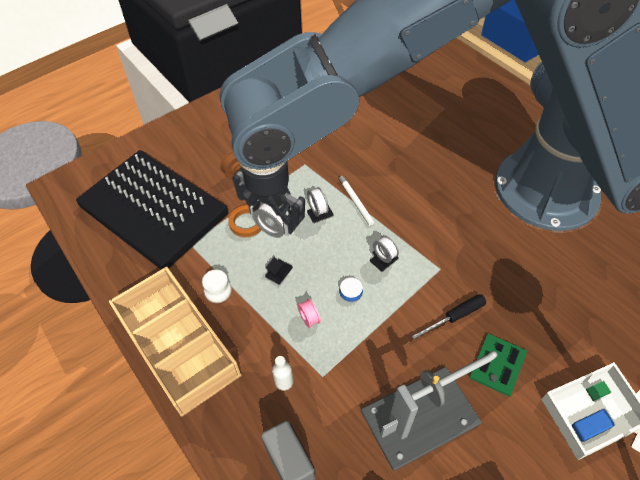

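The wrist view shows the large reel gripped level, with its back flange at about (325,340). The scene view confirms its rest is empty. Next I'll measure the reel's offset in the hand.

```bash
cat > inhand.py <<'E'
from h import *
def inhand(im,Rr,rec):
    P=cloud(im,np.array(im["mount"],float))   # tool frame
    # back flange annulus, between rec radius and rim
    m=(abs(P[...,1])<Rr+.004)&(abs(P[...,2])<Rr+.012)&(P[...,0]>.006)&(P[...,0]<.024)&(im["depth"]>0)
    q=P[m]; c=np.array([q[:,0].mean(),0,0]); 
    for it in range(6):
        A=np.c_[q[:,1:],np.ones(len(q))]
        co=np.linalg.lstsq(A,q[:,0],rcond=None)[0] if it else np.array([0,0,.015])
        k=abs(q[:,0]-A@co)<(.004 if it<2 else .0025)
        co=np.linalg.lstsq(A[k],q[k,0],rcond=None)[0]
    on=q[k]; hull=on
    # circle: extreme radius -> top & sides of annulus outer edge
    d=on[:,1:]; from scipy.spatial import ConvexHull
    hv=d[ConvexHull(d).vertices]; 
    top=hv[hv[:,1]<0.005]
    from scipy.optimize import least_squares
    o=least_squares(lambda p:np.hypot(top[:,0]-p[0],top[:,1]-p[1])-Rr,[0,0],loss="soft_l1",f_scale=.0007).x
    return co,k.sum(),o,d.min(0),d.max(0)
if __name__=="__main__":
    import sys
    im=dict(np.load(sys.argv[1]+".npz")); print([np.round(v,4) for v in inhand(im,float(sys.argv[2]),float(sys.argv[3]))])
E
python3 inhand.py w_Lg .034 .025
```

```text
[array([ 0.0024, -0.0322,  0.0112]), np.int64(8154), array([-0.0037, -0.0347]), array([-0.038 , -0.0457]), array([0.038 , 0.0257])]
```

```bash
cat > inhand.py <<'E'
from h import *
from scipy.optimize import least_squares
def inhand(im,Rr,rec,show=False):
    P=cloud(im,np.array(im["mount"],float)); q=P[im["depth"]>0]
    rad=np.hypot(q[:,1],q[:,2]); q=q[(rad>rec+.0015)&(rad<Rr-.0015)&(q[:,0]>.005)&(q[:,0]<.03)]
    A=np.c_[q[:,1:],np.ones(len(q))]
    o=least_squares(lambda c:A@c-q[:,0],[0,0,.015],loss="soft_l1",f_scale=.0006).x
    # silhouette: top-of-rim height from rim points in front of plane
    Q=P[im["depth"]>0]; x0=o[2]
    k=(Q[:,0]<x0-.003)&(Q[:,0]>x0-.020)&(abs(Q[:,1])<.02)&(Q[:,2]<-.01)&(np.hypot(Q[:,1],Q[:,2])<Rr+.006)
    t=Q[k]; c=least_squares(lambda c:np.hypot(t[:,1]-c[0],t[:,2]-c[1])-Rr,[0,0],loss="soft_l1",f_scale=.001).x
    return o,len(q),c,k.sum()
if __name__=="__main__":
    import sys
    im=dict(np.load(sys.argv[1]+".npz")); print([np.round(v,4) for v in inhand(im,float(sys.argv[2]),float(sys.argv[3]))])
E
python3 inhand.py w_Lg .034 .025
```

```text
[array([0.0005, 0.0111, 0.0141]), np.int64(5704), array([0.0007, 0.0017]), np.int64(6181)]
```

```bash
python3 - <<'E'
from h import *
im=dict(np.load("w_Lg.npz")); P=cloud(im,np.array(im["mount"],float)); Q=P[im["depth"]>0]
pl=.0005*Q[:,1]+.0111*Q[:,2]+.0141
k=(abs(Q[:,0]-pl)<.0015)&(np.hypot(Q[:,1],Q[:,2])<.04)
q=Q[k]
for a in np.deg2rad(np.arange(-180,180,15)):
    for c in [0]:
        an=np.arctan2(q[:,1],-q[:,2]); kk=abs((an-a+np.pi)%(2*np.pi)-np.pi)<.06
        rr=np.hypot(q[kk,1],q[kk,2]); 
        if len(rr)>20: print(round(np.rad2deg(a)),len(rr),np.round(np.percentile(rr,[1,3,50,97,99])*1000,1))
# rim by slice in x at |y|<.004
t=Q[(abs(Q[:,1])<.004)&(Q[:,2]<0)&(Q[:,2]>-.045)]
for x in np.arange(-.014,.018,.002):
    kk=abs(t[:,0]-x)<.001
    if kk.sum()>5: print("x",round(x,3),kk.sum(),np.round(np.percentile(t[kk,2]*1000,[5,50]),1))
E
```

```text
-180 86 [23.3 23.5 26.7 32.6 33. ]
-165 86 [23.1 23.1 27.4 33.  34. ]
-150 93 [23.2 23.3 26.6 32.7 33. ]
-135 92 [23.3 23.6 27.2 32.2 32.9]
-120 100 [23.4 23.5 28.2 32.5 32.6]
-105 110 [23.5 23.6 27.9 32.7 32.8]
-90 123 [24.1 24.2 28.8 33.1 33.2]
-75 142 [24.7 24.8 29.4 33.2 33.3]
-60 177 [25.  25.  30.  33.9 34. ]
-45 224 [25.2 25.4 31.  34.3 34.4]
-30 283 [25.3 25.6 31.8 34.7 34.8]
-15 335 [25.6 26.1 32.3 35.3 35.6]
0 336 [25.6 26.4 32.2 35.4 35.8]
15 335 [26.  26.3 32.6 35.6 35.9]
30 296 [26.  26.4 32.2 35.6 35.7]
45 238 [26.2 26.5 31.7 35.3 35.4]
60 184 [26.1 26.3 31.5 35.  35.1]
75 144 [26.  26.4 30.7 34.6 34.6]
90 130 [25.5 25.7 30.3 34.5 34.8]
105 116 [24.8 25.1 29.5 34.2 34.4]
120 107 [24.6 24.8 28.8 33.5 33.8]
135 96 [24.1 24.4 28.6 33.5 33.8]
150 98 [23.9 24.  27.9 33.3 34. ]
165 87 [23.5 23.6 27.1 32.8 33.4]
x -0.008 183 [-35.3 -34.2]
x -0.006 240 [-35.1 -32.9]
x -0.004 154 [-33.3 -32.5]
x -0.002 155 [-33.2 -32.4]
x 0.0 169 [-33.4 -32.4]
x 0.002 159 [-33.2 -32.4]
x 0.004 164 [-33.5 -32.4]
x 0.006 201 [-33.3 -32.3]
x 0.008 247 [-33.2 -32.2]
x 0.01 57 [-34.2 -32.9]
x 0.012 156 [-35.6 -34.6]
x 0.014 651 [-35.1 -31.3]
x 0.016 12 [-35.5 -33.7]
```

```bash
python3 - <<'E'
from act import *
print(r.current_t())
r.move_to([.42,.10,.20],quat(HY)); 
tz=.153-.0012; ax=.0021
r.move_to(hp(.400-ax,tz,.0007),quat(HY))
print(r.current_t(),np.round(r.current_tool_pos(),4),hp(.400-ax,tz,.0007),F().round(2))
look("w_L1")
for n in ("scene","top"):
    im=optics.get_image(n); np.savez(f"{n}_L1.npz",**im)
    cv2.imwrite(f"pics/{n}_L1.png",im["pixels"][:,:,::-1])
    u=proj(im,[hp(.42,.15)])[0].astype(int); c=im["pixels"][max(u[1]-60,0):u[1]+60,max(u[0]-80,0):u[0]+80,::-1]
    cv2.imwrite(f"pics/{n}_L1c.png",cv2.resize(c,None,fx=4,fy=4,interpolation=cv2.INTER_CUBIC))
E
python3 inhand.py w_L1 .034 .025
```

```text
8.5333
10.5583 [0.4565 0.2362 0.1513] [np.float64(0.45633683200419106), np.float64(0.2362967324284843), 0.1518] [-1.02 -0.49 -1.95]
[array([0.001 , 0.0096, 0.0145]), np.int64(5674), array([0.0008, 0.0016]), np.int64(6190)]
```

View pics/w_L1.png

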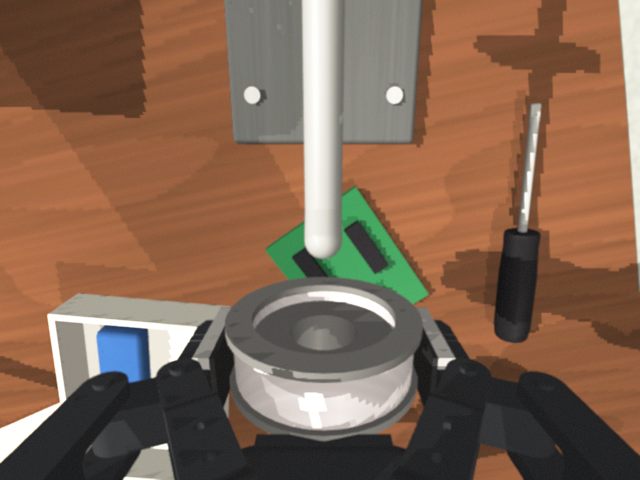

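View pics/scene_L1c.png

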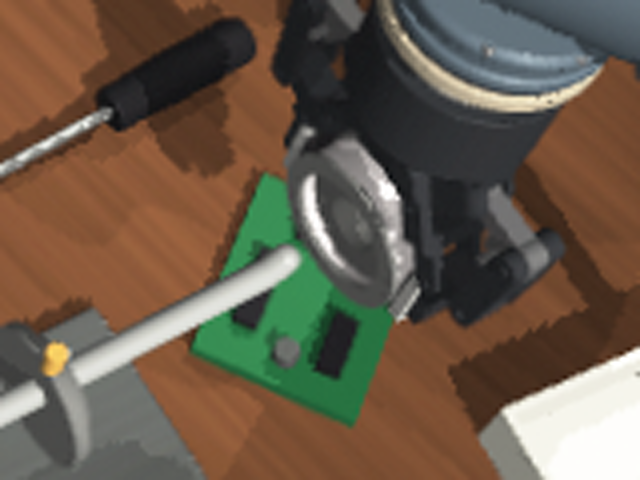

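The wrist view shows the bar coming to its tip at (322,250), in line with the reel bore at (323,325). Next I'll measure the bar relative to the reel in the tool frame.

```bash
cat > rel.py <<'E'
from h import *
from scipy.optimize import least_squares
def rel(im,Rr,rec):
    P=cloud(im,np.array(im["mount"],float)); Q=P[im["depth"]>0]
    # reel: back plane, then outer/inner circle centre of back annulus
    rad=np.hypot(Q[:,1],Q[:,2]+.001); q=Q[(rad>rec+.002)&(rad<Rr-.002)&(Q[:,0]>.005)&(Q[:,0]<.03)]
    A=np.c_[q[:,1:],np.ones(len(q))]
    pl=least_squares(lambda c:A@c-q[:,0],[0,0,.015],loss="soft_l1",f_scale=.0006).x
    k=(abs(Q[:,0]-(pl[0]*Q[:,1]+pl[1]*Q[:,2]+pl[2]))<.0015)&(np.hypot(Q[:,1],Q[:,2])<Rr+.006)
    q=Q[k]; an=np.arctan2(q[:,1],-q[:,2]); rr=np.hypot(q[:,1],q[:,2]); O=[];I=[]
    for a in np.arange(-np.pi,np.pi,np.pi/18):
        kk=abs((an-a+np.pi)%(2*np.pi)-np.pi)<.06
        if kk.sum()>30:
            lo,hi=np.percentile(rr[kk],[3,97]); O.append((hi*np.sin(a),-hi*np.cos(a))); I.append((lo*np.sin(a),-lo*np.cos(a)))
    def circ(p): 
        p=np.array(p); return least_squares(lambda c:np.hypot(p[:,0]-c[0],p[:,1]-c[1])-c[2],[0,0,.03],loss="soft_l1",f_scale=.0007).x
    # bar
    b=Q[(abs(Q[:,1])<.03)&(Q[:,2]>-.03)&(Q[:,2]<.02)&(Q[:,0]>pl[2]+.035)&(Q[:,0]<pl[2]+.095)]
    return dict(plane=pl,outer=circ(O),inner=circ(I),bar=b)
def barfit(b):
    # cylinder radius 6 mm, nearly along tool x
    A=lambda c:np.hypot(b[:,1]-c[0]-c[1]*b[:,0],b[:,2]-c[2]-c[3]*b[:,0])-.006
    return least_squares(A,[0,0,np.median(b[:,2])+.006,0],loss="soft_l1",f_scale=.0007).x
if __name__=="__main__":
    import sys
    im=dict(np.load(sys.argv[1]+".npz")); o=rel(im,float(sys.argv[2]),float(sys.argv[3]))
    for k in ("plane","outer","inner"): print(k,np.round(o[k],4))
    b=o["bar"]; print("bar n",len(b))
    if len(b)>100: print("bar y0,slope,z0,slope",np.round(barfit(b),4),"xmin",b[:,0].min())
E
python3 rel.py w_L1 .034 .025
```

```text
plane [0.0014 0.0195 0.0144]
outer [ 0.0009 -0.0014  0.0339]
inner [ 0.0009 -0.0015  0.0249]
bar n 8633
bar y0,slope,z0,slope [0.0005 0.0008 0.0004 0.003 ] xmin 0.04942931484548816
```

```bash
cat >> act.py <<'E'
def adv(s0,s1,ax,z,t,step=.012,vel=.06,lim=3.0,base=None):
    base=F() if base is None else base; s=s0
    while abs(s1-s)>1e-6:
        s=s+np.clip(s1-s,-step,step)
        r.move_linear(hp(s-ax,z,t),vel=vel); f=F()-base
        if np.abs(f).max()>lim: print("  stop at s",round(s,4),"f",f.round(2)); return s,False
    print("  reached s",round(s,4),"f",(F()-base).round(2),"t",r.current_t(),"pos",np.round(r.current_tool_pos(),4)); return s,True
E
python3 - <<'E'
from act import *
ax=.0024; z=.1528; t=.0007-.0003*-1
t=.0010
r.move_linear(hp(.400-ax,z,t),vel=.05); b=F(); print(b.round(2))
s,ok=adv(.400,.490,ax,z,t,base=b)
look("w_L2")
E
```

```text
[-0.2  -0.58 -2.74]
  reached s 0.49 f [0.61 0.51 0.12] t 13.6583 pos [0.5444 0.2181 0.1528]
```

View pics/w_L2.png

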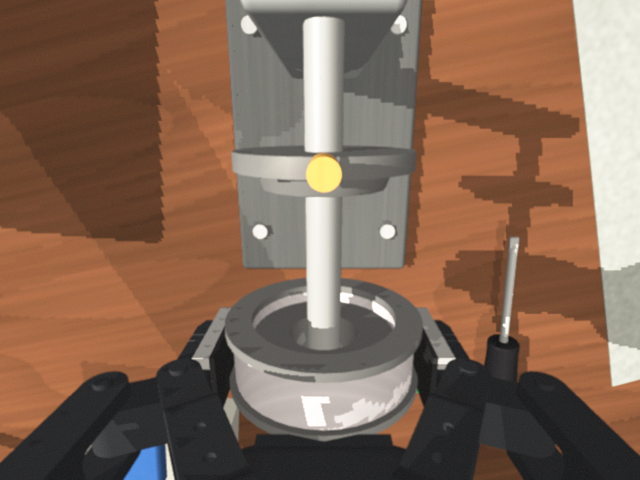

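The reel is on the bar, with the collar at (323,160) ahead. Next I'll lower it to find the bar by touch and measure the collar distance.

```bash
python3 - <<'E'
from act import *
im=dict(np.load("w_L2.npz")); P=cloud(im,np.array(im["mount"],float)); Q=P[im["depth"]>0]
k=(abs(Q[:,1])>.012)&(abs(Q[:,1])<.026)&(Q[:,2]<.0)&(Q[:,2]>-.035)&(Q[:,0]>.03)&(Q[:,0]<.1)
q=Q[k]; rad=np.hypot(q[:,1],q[:,2]-.0085)
dd=q[rad>.0285]; bb=q[(rad<.0235)]
print("disc x",np.percentile(dd[:,0],[2,5,20,50,95]),"boss x",np.percentile(bb[:,0],[2,5,20,50]))
ax=.0024;t=.0010; z=.1528; b=F(); print("base",b.round(2))
r.move_linear(hp(.490-ax,.1465,t),vel=.05); print(F()-b)
z=.1465
while z>.139:
    z-=.0007; r.move_linear(hp(.490-ax,z,t),vel=.03); f=F()-b
    print(round(z,4),round(r.current_tool_pos()[2],4),f.round(2))
    if f[2]>1.2: break
print(r.current_t())
E
```

```text
disc x [0.06430221 0.06449785 0.06542286 0.06727542 0.0699519 ] boss x [0.05829325 0.05848407 0.0593914  0.06100135]
base [ 0.48  0.51 -2.33]
[-1.37029353 -0.32343599 -0.84694833]
0.1458 0.1458 [-0.85 -0.58 -1.06]
0.1451 0.1451 [-0.89 -0.54 -1.11]
0.1444 0.1444 [-1.39 -0.71  0.88]
0.1437 0.1437 [ 0.27 -1.17 -0.57]
0.143 0.1436 [-2.55 -2.79  7.23]
15.2333
```

```bash
cat >> act.py <<'E'
def Fm(n=4):
    a=[]
    for _ in range(n): a.append(F()); r.sleep(.01)
    return np.mean(a,0)
def push(s,smax,ax,z,t,step=.0003,lim=2.5):
    b=Fm(6); hist=[]
    while s<smax:
        s+=step; r.move_linear(hp(s-ax,z,t),vel=.02); f=Fm(3)-b
        p=np.array(r.current_tool_pos()); hist.append((s,p[:2]@HD+ax,*f))
        if f[0]<-lim: break
    for h in hist[-6:]: print("  cmd %.4f act %.4f f %.2f %.2f %.2f"%h)
    print("  steps",len(hist),"t",r.current_t()); return s,b
E
python3 - <<'E'
from act import *
ax=.0024;t=.0010; z=.1444
r.move_linear(hp(.490-ax,z,t),vel=.05); b=Fm(); print("base",b.round(2))
s,ok=adv(.490,.530,ax,z,t,step=.01,base=b)
if ok: s,ok=adv(.530,.537,ax,z,t,step=.001,vel=.03,base=b,lim=2.5)
if ok: s,b2=push(s,.545,ax,z,t)
look("w_L3")
E
```

```text
base [ 0.14 -0.14 -2.81]
  reached s 0.53 f [ 1.07  0.49 -0.6 ] t 16.7833 pos [0.5836 0.2098 0.1443]
  reached s 0.537 f [-0.07  0.48 -0.26] t 18.5333 pos [0.5902 0.2084 0.1444]
  cmd 0.5388 act 0.5388 f 0.37 0.16 0.14
  cmd 0.5391 act 0.5391 f 0.06 0.23 -0.20
  cmd 0.5394 act 0.5394 f -0.23 0.20 0.28
  cmd 0.5397 act 0.5397 f 0.10 0.29 -0.42
  cmd 0.5400 act 0.5398 f -1.96 0.30 1.33
  cmd 0.5403 act 0.5398 f -5.22 -0.36 2.16
  steps 11 t 21.6083
```

View pics/w_L3.png

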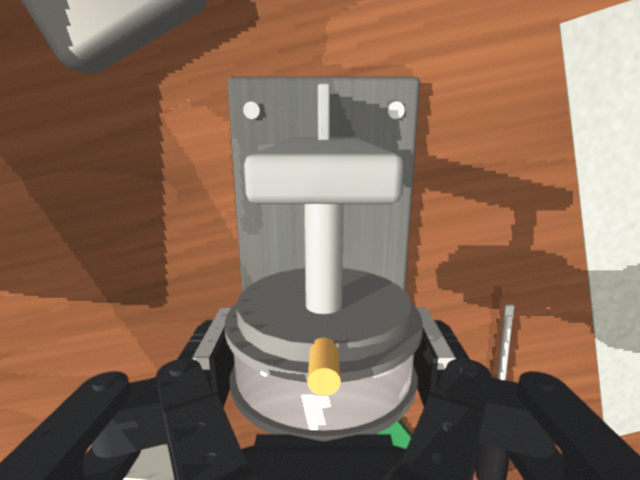

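Contact came at s=0.5398 with about 5 N, which matches the vision prediction of 0.5396, so the large reel is nested. I'll ease off, set it on the bar, release and check.

```bash
python3 - <<'E'
from act import *
ax=.0024;t=.0010
r.move_linear(hp(.5400-ax,.1438,t),vel=.03); print(Fm().round(2))
r.set_gripper(1.0); print(r.current_opening(),Fm().round(2),r.current_t())
look("w_L4")
r.move_linear(hp(.5400-ax,.25,t),vel=.2); look("w_L5"); print(r.current_t(),Fm().round(2))
im=optics.get_image("scene"); np.savez("scene_L5.npz",**im); cv2.imwrite("pics/scene_L5c.png",cv2.resize(im["pixels"][330:470,360:520,::-1],None,fx=4,fy=4,interpolation=cv2.INTER_CUBIC))
E
python3 -c "
import cv2,numpy as np
a=cv2.imread('pics/w_L4.png');b=cv2.imread('pics/w_L5.png')
cv2.imwrite('pics/L45.png',cv2.resize(np.hstack([a,b[:, :]]),(800,300),interpolation=cv2.INTER_AREA))"
```

```text
[-3.91  0.82 -1.52]
1.0025274655245802 [-0.15  0.06 -0.57] 22.3083
23.0917 [-0.17 -0.22 -0.21]
```

View pics/L45.png

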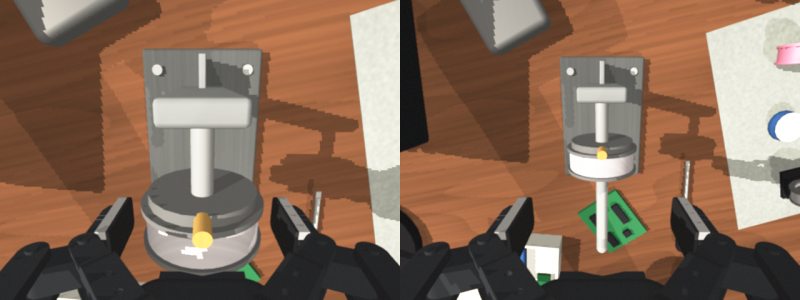

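View pics/scene_L5c.png

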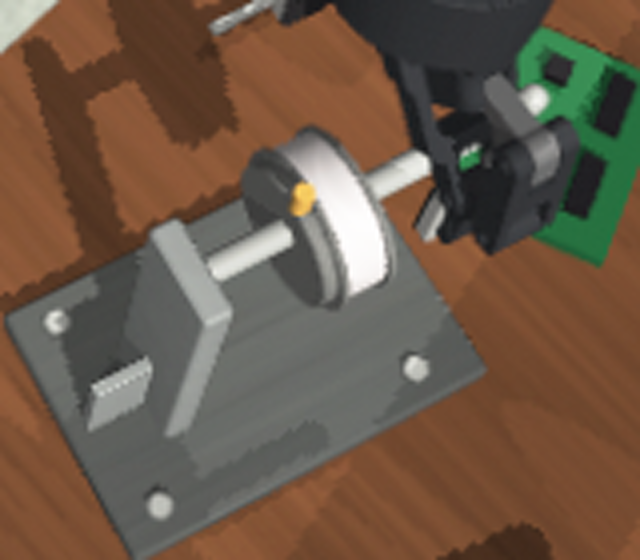

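The large reel sits flush against the collar, and the yellow screw is still at crop (303,197). Now the middle reel.

```bash
python3 - <<'E'
from act import *
pick(.4719,-.2737,.0455,-.230,up=.11)
look("w_Mg")
r.move_to([.42,.08,.20],quat(HY))
r.move_to(hp(.400-.003,.152,.0007),quat(HY))
print(r.current_t(),np.round(r.current_tool_pos(),4))
look("w_M1")
E
python3 rel.py w_Mg .030 .022; python3 rel.py w_M1 .030 .022
```

```text
pre 25.7 [ 0.4693 -0.2731  0.0459] f [-0.5   0.26 -0.1 ]
closed 0.6804200139908508 f [-1.23  7.43  8.59]
lift f [-0.28  0.2  -2.92] op 0.683734453026254 27.1333
29.2417 [0.4556 0.236  0.1516]
plane [-0.0044  0.0883  0.0132]
outer [ 0.001  -0.0006  0.0302]
inner [ 0.001  -0.0037  0.0242]
bar n 0
plane [-0.0028  0.0907  0.0131]
outer [ 0.001  -0.0007  0.0302]
inner [ 0.0011 -0.0037  0.0241]
bar n 8553
bar y0,slope,z0,slope [0.0002 0.0002 0.0001 0.0097] xmin 0.04814908699419782
```

View pics/w_M1.png

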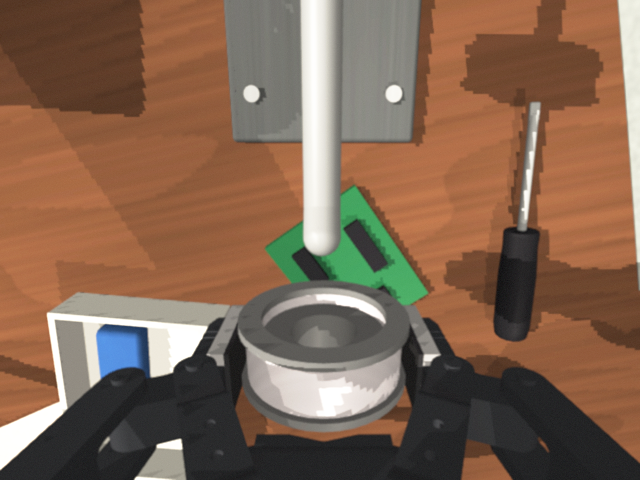

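```bash
python3 - <<'E'
from h import *
for tag,R0,c in (("w_L1",.034,-.0014),("w_M1",.030,-.001)):
    im=dict(np.load(tag+".npz")); P=cloud(im,np.array(im["mount"],float)); Q=P[im["depth"]>0]
    r_=np.hypot(Q[:,1]-.0009,Q[:,2]-c)
    print(tag)
    for a in np.deg2rad(np.arange(-180,180,30)):
        an=np.arctan2(Q[:,1]-.0009,-(Q[:,2]-c)); k=(abs((an-a+np.pi)%(2*np.pi)-np.pi)<.1)&(r_<R0-.002)&(r_>R0-.006)&(Q[:,0]>0)&(Q[:,0]<.03)
        print(round(np.rad2deg(a)),k.sum(),np.round(np.percentile(Q[k,0]*1000,[10,50,90]),1) if k.sum()>5 else "")
    t=Q[(abs(Q[:,1]-.001)<.004)&(Q[:,2]<-.01)&(Q[:,2]>-.045)]
    for x in np.arange(-.014,.018,.002):
        kk=abs(t[:,0]-x)<.001
        if kk.sum()>5: print("x",round(x,3),kk.sum(),np.round(np.percentile(t[kk,2]*1000,[5,50]),1))
E
```

```text
w_L1
-180 56 [14.4 14.7 15. ]
-150 55 [14.4 14.7 15. ]
-120 69 [14.3 14.8 15. ]
-90 91 [14.4 14.7 15.1]
-60 246 [ 1.5 14.1 15. ]
-30 605 [ 1.4  6.7 14.7]
0 781 [ 1.4  6.7 14.7]
30 628 [ 1.3  6.6 14.6]
60 231 [ 1.5 14.1 14.9]
90 90 [14.1 14.6 14.9]
120 63 [14.3 14.6 14.9]
150 57 [14.2 14.6 15. ]
x -0.008 102 [-35.4 -34.4]
x -0.006 283 [-35.4 -33.4]
x -0.004 160 [-33.5 -32.6]
x -0.002 159 [-33.4 -32.6]
x 0.0 157 [-33.4 -32.5]
x 0.002 163 [-33.4 -32.6]
x 0.004 168 [-33.4 -32.6]
x 0.006 162 [-33.4 -32.6]
x 0.008 287 [-33.3 -32.2]
x 0.01 79 [-33.5 -32.7]
x 0.012 128 [-35.6 -34.8]
x 0.014 624 [-35.2 -31.8]
x 0.016 73 [-35.5 -31. ]
w_M1
-180 54 [14.  14.3 14.7]
-150 53 [14.  14.4 14.6]
-120 57 [13.8 14.3 14.8]
-90 81 [14.  14.4 14.7]
-60 230 [ 1.5  7.6 14.6]
-30 509 [ 1.4  6.5 14.5]
0 657 [ 1.3  6.6 14.4]
30 507 [ 1.4  6.5 14.4]
60 226 [ 1.8  7.2 14.6]
90 81 [13.9 14.3 14.7]
120 56 [13.9 14.2 14.6]
150 50 [14.  14.3 14.7]
x -0.01 61 [-30.4 -29.6]
x -0.008 187 [-30.7 -29.6]
x -0.006 246 [-30.5 -28.2]
x -0.004 140 [-28.5 -27.7]
x -0.002 150 [-28.6 -27.7]
x 0.0 147 [-28.6 -27.7]
x 0.002 146 [-28.4 -27.7]
x 0.004 160 [-28.5 -27.7]
x 0.006 153 [-28.5 -27.7]
x 0.008 152 [-28.5 -27.7]
x 0.01 73 [-28.9 -28.1]
x 0.012 137 [-30.6 -29.7]
x 0.014 548 [-30.3 -27.1]
x 0.016 11 [-28.7 -25.8]
```

```bash
cat >> act.py <<'E'
def lower(s,ax,t,z0,z1,step=.0007):
    r.move_linear(hp(s-ax,z0,t),vel=.05); b=Fm(); z=z0
    while z>z1:
        z-=step; r.move_linear(hp(s-ax,z,t),vel=.03); f=Fm(2)-b
        if f[2]>1.8: break
    za=r.current_tool_pos()[2]; print("  lower cmd",round(z,4),"act",round(za,4),f.round(2),r.current_t()); return za
E
python3 - <<'E'
from act import *
ax=.0023; z=.153; t=.0013
r.move_linear(hp(.400-ax,z,t),vel=.05); b=Fm()
s,ok=adv(.400,.485,ax,z,t,step=.017,base=b)
if ok:
    za=lower(s,ax,t,.1465,.1405)
    look("w_M2")
E
```

```text
reached s 0.485 f [ 0.39 -0.2  -0.58] t 31.7417 pos [0.5396 0.2193 0.1528]
  lower cmd 0.1444 act 0.1445 [-0.96  0.06  1.92] 32.8583
```

View pics/w_M2.png

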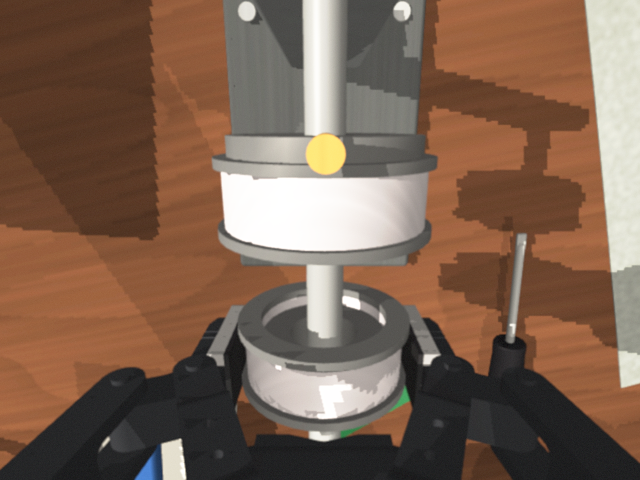

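The middle reel is on the bar, and it touched down at the predicted height of 0.1445. The large reel is ahead at (325,200). Now I'll slide the middle one home.

```bash
python3 - <<'E'
from act import *
ax=.0023; t=.0013; z=.1451
r.move_linear(hp(.485-ax,z,t),vel=.05); b=Fm()
s,ok=adv(.485,.507,ax,z,t,step=.011,base=b)
if ok: s,ok=adv(s,.5140,ax,z,t,step=.001,vel=.04,base=b,lim=2.5)
if ok: s,b2=push(s,.521,ax,z,t)
look("w_M3")
E
```

```text
reached s 0.507 f [0.19 0.33 0.53] t 33.8583 pos [0.5613 0.2148 0.145 ]
  reached s 0.514 f [ 0.44 -0.16  0.34] t 35.6083 pos [0.5679 0.2135 0.1451]
  cmd 0.5149 act 0.5149 f -0.06 0.17 -0.20
  cmd 0.5152 act 0.5152 f 0.11 0.90 0.17
  cmd 0.5155 act 0.5156 f 0.11 0.28 -0.43
  cmd 0.5158 act 0.5158 f 0.34 0.40 0.26
  cmd 0.5161 act 0.5160 f -0.79 0.23 -0.14
  cmd 0.5164 act 0.5160 f -4.74 0.79 1.84
  steps 8 t 37.8583
```

View pics/w_M3.png

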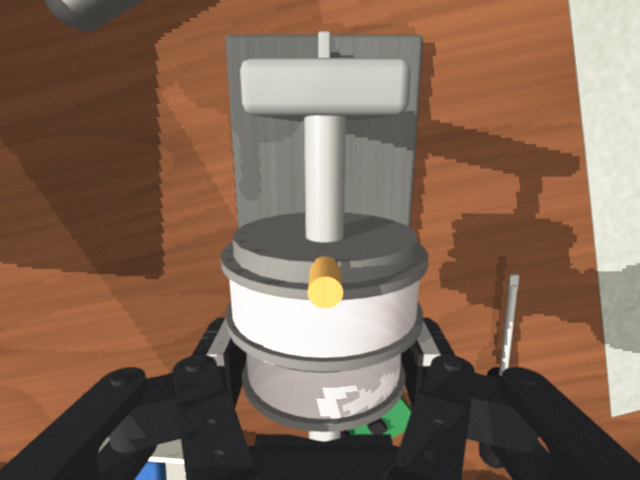

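It is home at 0.5160, against 0.5158 predicted. Next I'll release it and pick the small reel.

```bash
python3 - <<'E'
from act import *
ax=.0023; t=.0013
r.move_linear(hp(.5161-ax,.1446,t),vel=.03); print(Fm().round(2))
r.set_gripper(1.0); print(Fm().round(2),r.current_t())
r.move_linear(hp(.5161-ax,.25,t),vel=.22); look("w_M5")
pick(.4371,-.0898,.0420,.059,up=.115)
look("w_Sg")
r.move_to([.41,.08,.20],quat(HY))
r.move_to(hp(.400-.003,.152,.0010),quat(HY))
print(r.current_t(),np.round(r.current_tool_pos(),4))
look("w_S1")
E
python3 - <<'E'
import cv2,numpy as np
a=cv2.imread('pics/w_M5.png');b=cv2.imread('pics/w_S1.png')
cv2.imwrite('pics/MS.png',cv2.resize(np.hstack([a,b]),(800,300),interpolation=cv2.INTER_AREA))
E
python3 rel.py w_S1 .026 .0185
python3 - <<'E'
from h import *
im=dict(np.load("w_S1.npz")); P=cloud(im,np.array(im["mount"],float)); Q=P[im["depth"]>0]
k=(np.hypot(Q[:,1]-.001,Q[:,2]-.002)<.024)&(np.hypot(Q[:,1]-.001,Q[:,2]-.002)>.020)&(Q[:,0]>0)&(Q[:,0]<.03)&(Q[:,2]>0); print("back x",np.percentile(Q[k,0]*1000,[10,50,90]))
t=Q[(abs(Q[:,1]-.001)<.004)&(Q[:,2]<-.01)&(Q[:,2]>-.045)]
for x in np.arange(-.014,.018,.004):
    kk=abs(t[:,0]-x)<.001
    if kk.sum()>5: print("x",round(x,3),kk.sum(),np.round(np.percentile(t[kk,2]*1000,[5,50]),1))
E
```

```text
[-4.5   0.35 -0.89]
[-0.31  0.37  0.23] 38.6167
pre 41.3 [ 0.4345 -0.0899  0.0423] f [ 0.47 -0.51  0.35]
closed 0.5932032141907815 f [-3.58  9.23 11.66]
lift f [ 0.14 -0.09 -1.83] op 0.5903094896090011 42.8167
44.325 [0.4557 0.2359 0.1514]
plane [-0.049   0.0839  0.0125]
outer [ 0.0029 -0.0008  0.028 ]
inner [ 0.0024 -0.0027  0.0211]
bar n 15369
bar y0,slope,z0,slope [ 0.0007 -0.0091  0.0053 -0.0713] xmin 0.04754445819251923
back x [14.17652342 14.50755012 14.85593156]
x -0.01 45 [-25.5 -24.9]
x -0.006 243 [-25.5 -23.3]
x -0.002 131 [-23.5 -22.8]
x 0.002 141 [-23.5 -22.8]
x 0.006 138 [-23.4 -22.6]
x 0.01 73 [-23.9 -22.9]
x 0.014 440 [-25.6 -22.5]
```

View pics/MS.png

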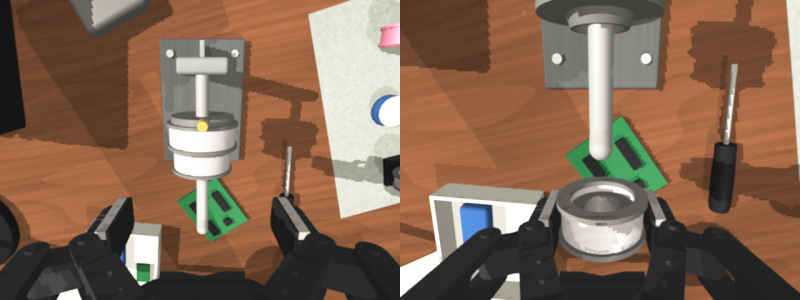

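The left panel shows both reels flush on the hook. The right shows the small reel held in line with the bar. Next it goes over the tip and down to touch.

```bash
python3 - <<'E'
from act import *
ax=.0025; z=.1542; t=.0013
r.move_linear(hp(.400-ax,z,t),vel=.05); b=Fm()
s,ok=adv(.400,.474,ax,z,t,step=.015,base=b)
if ok:
    za=lower(s,ax,t,.1478,.1415)
    look("w_S2")
E
```

```text
reached s 0.474 f [ 0.02 -0.49  0.41] t 46.6417 pos [0.5287 0.2216 0.1541]
  lower cmd 0.145 act 0.1454 [-1.23 -0.64  5.22] 48.0167
```

View pics/w_S2.png

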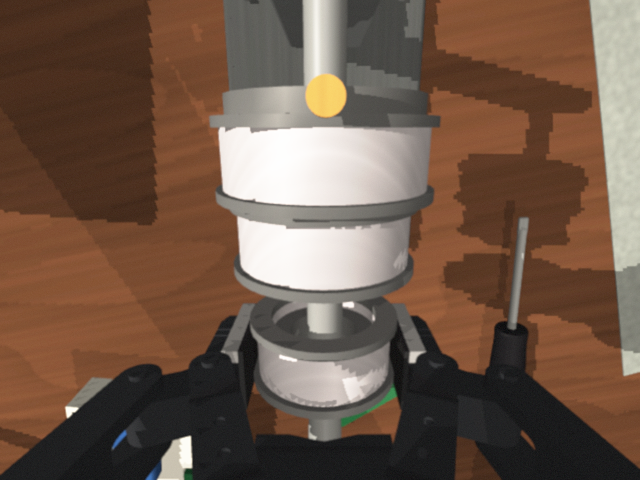

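The small reel is on the bar at the predicted height of 0.1454, and the stack behind it is flush. Now the final slide.

```bash
python3 - <<'E'
from act import *
ax=.0025; t=.0013; z=.1460
r.move_linear(hp(.474-ax,z,t),vel=.05); b=Fm()
s,ok=adv(.474,.483,ax,z,t,step=.009,base=b)
if ok: s,ok=adv(s,.4900,ax,z,t,step=.001,vel=.04,base=b,lim=2.5)
if ok: s,b2=push(s,.497,ax,z,t)
look("w_S3")
E
```

```text
reached s 0.483 f [ 0.46 -0.03 -0.11] t 48.65 pos [0.5377 0.2197 0.1458]
  reached s 0.49 f [ 0.11 -0.7   1.23] t 50.4 pos [0.5442 0.2184 0.146 ]
  cmd 0.4909 act 0.4909 f -0.53 0.58 0.30
  cmd 0.4912 act 0.4912 f -0.37 0.04 0.30
  cmd 0.4915 act 0.4915 f -0.06 0.20 -0.08
  cmd 0.4918 act 0.4918 f 0.17 -0.36 -0.13
  cmd 0.4921 act 0.4920 f -1.24 0.10 -0.20
  cmd 0.4924 act 0.4920 f -4.49 -0.14 1.21
  steps 8 t 52.65
```

View pics/w_S3.png

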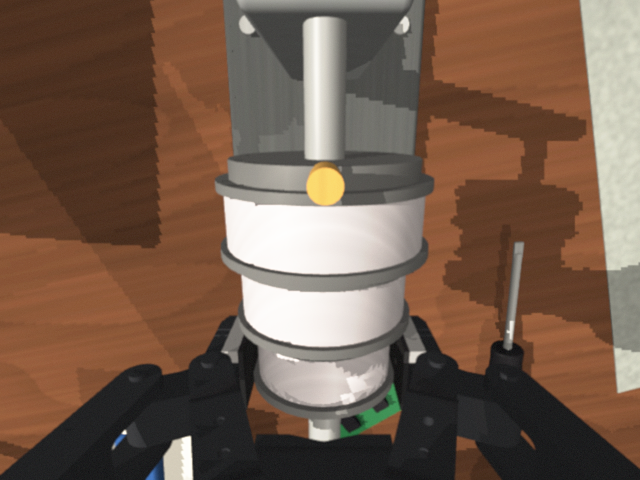

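It is home at exactly the predicted 0.4920. Next I'll release, retreat and verify.

```bash
python3 - <<'E'
from act import *
ax=.0025; t=.0013
r.move_linear(hp(.4921-ax,.1455,t),vel=.03); print(Fm().round(2))
r.set_gripper(1.0); print(Fm().round(2),r.current_t())
r.move_linear(hp(.4921-ax,.27,t),vel=.2); look("w_end")
r.move_to([.45,-.02,.30],quat(HY))
for n in ("scene","top"):
    im=optics.get_image(n); np.savez(n+"_end.npz",**im); cv2.imwrite(f"pics/{n}_end.png",im["pixels"][:,:,::-1])
print(r.current_t())
im=dict(np.load("scene_end.npz")); cv2.imwrite("pics/scene_endc.png",cv2.resize(im["pixels"][330:470,360:520,::-1],None,fx=4,fy=4,interpolation=cv2.INTER_CUBIC))
# profile of the stack along the bar
im=dict(np.load("w_end.npz")); P=cloud(im,im["wTc"]); s=P[...,:2]@HD; tt=P[...,:2]@HN-T0
m=(abs(tt)<.02)&(abs(tt)>.007)&(P[...,2]>.15)&(P[...,2]<.2)&(s>.46)&(s<.60)
for a in np.arange(.470,.566,.002):
    k=m&(abs(s-a)<.001)&(abs(tt)<.012); print(round(a,3),round(float(np.median(P[k][:,2]))*1000,1) if k.sum()>3 else None,end="; ")
E
```

```text
[-4.55  0.23  0.23]
[ 0.31 -0.32  0.05] 53.4667
55.4
0.47 None; 0.472 None; 0.474 None; 0.476 None; 0.478 None; 0.48 168.8; 0.482 168.3; 0.484 166.6; 0.486 166.4; 0.488 166.5; 0.49 165.9; 0.492 166.0; 0.494 166.3; 0.496 166.2; 0.498 166.2; 0.5 166.1; 0.502 168.7; 0.504 172.5; 0.506 172.9; 0.508 171.0; 0.51 170.5; 0.512 170.3; 0.514 170.4; 0.516 170.6; 0.518 170.3; 0.52 170.5; 0.522 170.5; 0.524 170.6; 0.526 172.9; 0.528 176.4; 0.53 177.0; 0.532 175.0; 0.534 174.7; 0.536 174.4; 0.538 174.7; 0.54 174.4; 0.542 174.9; 0.544 174.6; 0.546 174.7; 0.548 174.9; 0.55 177.0; 0.552 176.6; 0.554 172.8; 0.556 172.9; 0.558 170.4; 0.56 None; 0.562 None; 0.564 None;
```

View pics/scene_endc.png

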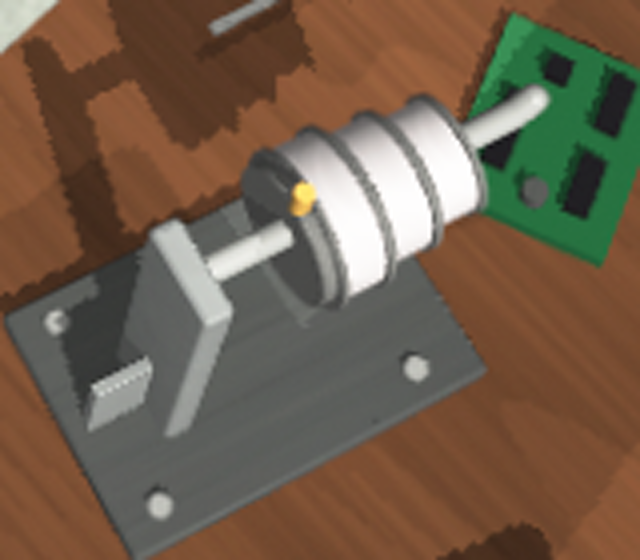

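View pics/w_end.png

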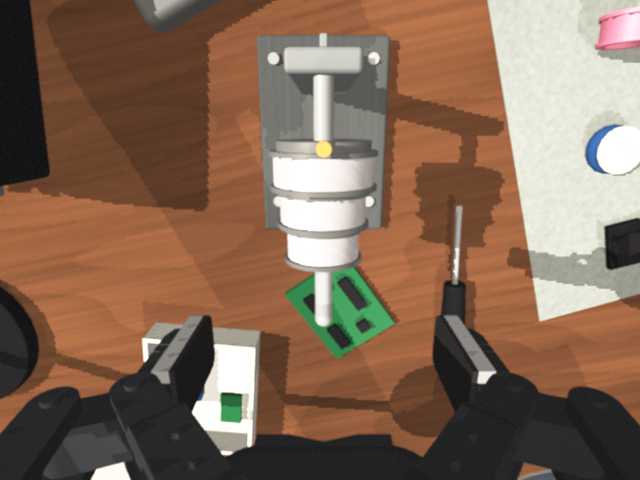

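View pics/top_end.png

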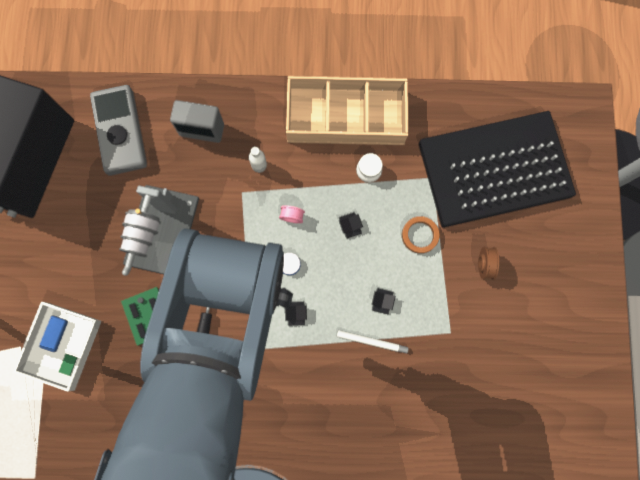

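All three reels are flush, with flange edges at s≈0.480, 0.505, 0.529 and 0.552 m, so 24 mm apart. The screw is still at crop (303,197), so the collar has not moved. The arm is clear and the bystanders in view are unmoved.

```bash
python3 -c "
from cell import r
print(r.current_t()); print(r.hand_in()); print(r.current_t())"
```

```text
55.4
the job is handed in; nothing more can be done
None
the job is handed in; nothing more can be done
```

I hung the three reels on the hook in order (large, middle, small), recessed side to the back, and handed the job in at 55.4 s of the 72 s allowed.

- **Fit:** I slid each reel back until it touched, with a final push of about 4.5–5.2 N. Contact came within about 0.2 mm of where it was predicted each time: 0.5398, 0.5160 and 0.4920 m along the bar, which gives a spacing of 23.8 and 24.0 mm.
- **Last checks:** The closing pictures and depth profile show the flanges flush at 24 mm spacing. The stop collar's screw is at the same spot as at the start. The bystanders and look-alikes I could see had not moved, but in that last top view the arm hid most of the driver and part of the board and tin. I touched none of them on the way.
- **Disagreements:** Early vision put the large reel's axis about 1 mm too low, because the wire sits about 2 mm inside the flanges. I corrected this by lowering each reel until it touched the bar. My automatic tilt fits for the middle and small reels, and the bar fit for the small one, were thrown off by nearby surfaces. I replaced them with direct readings of the flange edges and the earlier bar measurements.

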